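Clear the cell counter and enter one cell

ROBOT

A 6-joint arm with a two-finger parallel gripper is mounted at the origin on a cart in front of the work surface, level with it; the furniture and walls round the work are solid. World frame = base frame: x ahead of the robot, y to its left, z up, the work surface at z = 0. Lengths are in m, angles in degrees, forces in N, time in s.
With the tool pointing down it reaches from about 0.325 to 0.925 m from the base axis. Payload 3.1 kg.
Tool frame: the origin (TCP) lies on the centre line of the jaws, within the pads' length; the fingertips stand 25 mm ahead of it and the grasp point (between the pads) lies 6 mm ahead of it; z points along the fingers, y is the line along which they close (so a half turn about z gives the same grasp; the last joint's range is limited). The gripper opens to 85 mm and grips with 20 to 120 N. Pads are 22 mm wide; open, the fingers measure 114 mm over their backs; the gripper's body (76 mm by 85 mm) begins 54 mm behind the grasp point. The pads swing forward as they close: fully open they stand 13 mm farther back than shut.
Start: joints at [-82.345, 12.427, 92.441, -0, 75.132, -6.429], TCP at [0.152, -0.606, 0.256] pointing down, gripper open.
Joint ranges: [-157.48, 157.48], [-44.54, 120.13], [17.64, 146.25], [-64.5, 244.5], [7.68, 150.69], [-147.95, 147.95]. Speed limits (degrees/s): [159.86, 159.86, 180, 180, 180, 180].

INTERFACE

Orientations are given as a 3x3 rotation matrix whose columns are the frame's x, y, z axes.
In Python, from plant import monitor, cams, env gives the robot as it stands.
- The arm moves only by the shell command python3 -m pendant 'ROWS' [FORCE]. ROWS is JSON, a list of rows, each an object of numbers: "wx", "wy", "wz": the turn, a rotation vector about the world's x, y, z in rad; "tx", "ty", "tz": the shift along the world's x, y, z in cm; "jaw": the opening, from 0 (shut) to 1 (fully open). In form: [{"wx": .., "wy": .., "wz": .., "tx": .., "ty": .., "tz": .., "jaw": ..}, ...]. A call has 1 to 12 rows; each row shifts and turns the commanded pose from where the row before left it; what a row does not reach is not made up. A row lasts 1/12 s, in which the tool goes at most 41.7 mm and 7.16 degrees, less where a joint would pass 70% of its speed; a pose out of reach is approached as far as the arm can. A call is refused whole if a number of a shift passes 4.17 or a number of a turn 0.125, either way. A call with a gripper value outside its range is refused whole. The fingers move at their own pace and stop on an object; FORCE is the grip in N (left out, the last holds). Time passes only in rows, so rows that do not move let the fingers close. It gives the time, the measured TCP pose, the force, the opening and the grip force at its end, in the units of the state.
- monitor.state(): the state, without advancing time (a new reading comes with each control period).
- cams.read_camera(name): name is "scene" or "side" or "wrist"; returns a dict with "color" (420x560x3 uint8, red, green, blue), "mtx" (3x3 intrinsics, pixels), "D" ([k1, k2, p1, p2, k3] as OpenCV has them; the pictures are not rectified), "extrinsics" (4x4, takes a point from camera to world coordinates); the wrist camera has in their place "tool_from_camera" (4x4, takes a point from camera to tool coordinates, whose origin is the TCP and whose axes are the flange's). Camera axes: x right, y up, looking along -z (the intrinsics and any distortion apply to the point x, -y, -z); pixel columns grow to the right and rows downward; lengths in m; the calibration is good to about 2 mm. A picture is of the moment at which its call begins: read the wrist's pose just before it. There is no depth.
- env.hand_in(): hands the job in; it is judged then, once.
The state is a dict: "time_s": time; "joint_positions": joint angles; "dq": joint speeds; "effort": joint torques, N m; "tool_pos": TCP position; "orientation": TCP orientation; "ft_force": force on the tool from outside, world axes, zero at the start; "wrist_torque": the same for the moment, N m; "gripper_width": opening from 0.0 (shut) to 1.0 (fully open); "grip_force": force on a finger pad.
Only numpy, scipy, OpenCV 4.12 (cv2) and the standard library are available. Lean on these libraries where they do the work, as an engineer would, in place of code of your own. Each camera call takes 0.05 s, during which the arm holds its last target. There are 200 camera calls.

TASK

Clear the cell counter for a new slide and enter its first cell: with the fingertips, gently press the long bar key at the front of the console all the way down and let it come up, then press the key shaped like a plus sign all the way down and let it come up, and withdraw. Do not press the round, L-shaped or square key, and leave the bottle, marker and tape roll as they are; nothing is picked up.

Things in the scene. Friction and masses are not known exactly. Their poses are not given: they have to be found in the camera images.
- counter: Cell counter: grey console fixed to the bench, 264 mm (y) by 150 mm (x), deck 22 mm above the bench. A long bar key lies along its near (-x) edge; behind it four key modules stand in a row along y, 62 mm apart. All caps are white, 12 mm thick and equally high, and differ only in shape. Origin: centre of its underside; x away from the robot (turned up to 0.35 rad), z up.
- bar_key_top (a point): Centre of the top face of the long bar key, 112 mm (y) by 26 mm (x), on the side of the console nearest the robot; 48 mm above the bench when up.
- bar_key (a joint): Travel of the long bar key, m: 0 is up (untouched), 0.006 is fully down. A spring lifts it: about 1.2 N to start it, 4 N to hold it fully down.
- cross_module: Module with the cross key: dark housing 50 x 56 mm, 8 mm high, on the console's deck, with its white cap above. Origin: centre of the housing's underside, 22 mm above the bench.
- cross_key_top (a point): Centre of the top face of the key shaped like a plus sign (cross); z up, x and y along the console's. With the key up it lies 48 mm above the bench. Its two arms are 36 mm long and 12 mm wide and lie along x and y, crossing at this point. Which of the four places in the row it has changes from start to start.
- cross_key (a joint): Travel of the cross key, m: 0 is up (untouched), 0.006 is fully down. A spring lifts it: about 1.2 N to start it, 4 N to hold it fully down.
- disc_key_top (a point): Centre of the top face of the round key; z up, x and y along the console's. With the key up it lies 48 mm above the bench. A disc 34 mm across; not to be pressed. Which of the four places in the row it has changes from start to start.
- disc_key (a joint): Travel of the round key, m: 0 is up (untouched), 0.006 is fully down. A spring lifts it: about 1.2 N to start it, 4 N to hold it fully down.
- ell_key_top (a point): Centre of the top face of the L-shaped key; z up, x and y along the console's. With the key up it lies 48 mm above the bench. Two 36 mm arms 12 mm wide that fill two sides of a 36 mm square (this point is the square's centre, beside the arms); not to be pressed. Which of the four places in the row it has changes from start to start.
- ell_key (a joint): Travel of the L-shaped key, m: 0 is up (untouched), 0.006 is fully down. A spring lifts it: about 1.2 N to start it, 4 N to hold it fully down.
- square_key_top (a point): Centre of the top face of the square key; z up, x and y along the console's. With the key up it lies 48 mm above the bench. 34 mm square; not to be pressed. Which of the four places in the row it has changes from start to start.
- square_key (a joint): Travel of the square key, m: 0 is up (untouched), 0.006 is fully down. A spring lifts it: about 1.2 N to start it, 4 N to hold it fully down.
- bottle_small: Small white plastic bottle with a screw cap, 34 mm wide, 62 mm high, loose beside the console's left end; leave it alone. Origin: centre of its underside.
- marker_b: Marker pen, 135 mm long along its own y, 17 mm thick, lying loose on the bench in front of the console; leave it alone. Origin: centre of its underside.
- tape_roll: Roll of tape lying flat, 98 mm across, 25 mm high, loose beside the console's right end; leave it alone. Origin: centre of its underside.

How it is judged (in metres and radians):
On the way, in this order (a step that is already met when the one before it is completed fails the run):
1. the fingertips press the long bar key fully down (value of joint bar_key above 0.0045 m and contact force between the fingers and counter above 0.5 N), for 0.1 s.
2. the bar key has come up again (value of joint bar_key below 0.002 m), for 0.1 s.
3. the fingertips press the cross key fully down (value of joint cross_key above 0.0045 m and contact force between the fingers and cross_module above 0.5 N), for 0.1 s.
At the end, for the whole second after the job is handed in: All five keys are up again (within 2 mm); bottle, marker and tape roll are at rest within 12 mm of where they began, the bottle upright (value of joint each of bar_key, cross_key, disc_key, ell_key, square_key below 0.002 m and distance of each of bottle_small, marker_b, tape_roll from where it was at the start of the episode below 0.012 m and linear speed of each of bottle_small, marker_b, tape_roll below 0.02 m/s and angle between bottle_small's own z axis and vertical below 0.2 rad); the robot touches nothing.
It fails at once if the round, L-shaped or square key is pressed (more than 2.5 mm) (value of joint any of disc_key, ell_key, square_key above 0.0025 m).
It fails at once if the bottle, marker or tape roll is pushed or lifted by more than 12 mm (distance of any of bottle_small, marker_b, tape_roll from where it was at the start of the episode above 0.012 m).
It fails at once if the console or a key is pushed roughly, with more than 35 N (contact force between any of the arm, the fingers and counter above 35 N or contact force between any of the arm, the fingers and cross_module above 35 N).
It also fails if it takes over 42 s, if anything falls off the work surface, if the arm or the gripper's body presses on something with over 40 N, if the wrist force passes 120 N, or if a joint passes its speed limit or range.

## Working session

There is one attempt and no reset: what is moved stays moved. The work goes in short steps, Python scripts to look and compute and a shell command to move; the robot and the scene stay as the last step left them, time stands still between calls to the robot, and variables do not carry over. Pictures are saved under pics/ and viewed, at most 10 in all, crops included, and the job is handed in when it is done.

```bash
mkdir -p pics && python3 - <<'E'
from plant import monitor, cams
import cv2, numpy as np
s=monitor.state(); print(s['time_s'],s['tool_pos'],s['orientation'],s['gripper_width'])
for n in("scene","side"):
    d=cams.read_camera(n); np.savez(f'{n}.npz',**{k:np.array(v) for k,v in d.items() if k!='name'})
    cv2.imwrite(f'pics/{n}.png',d['color'][:,:,::-1]); print(n,d['mtx'],d['D'],d['extrinsics'])
E
```

```text
0.0 [ 0.15202697 -0.60545929  0.25497925] [[ 9.69930618e-01  2.43381370e-01 -3.23348991e-04]
 [ 2.43381453e-01 -9.69927853e-01  2.32973075e-03]
 [ 2.53387868e-04 -2.33837433e-03 -9.99997234e-01]] 1.0000877460713975
scene [[466.15432889   0.         274.24195317]
 [  0.         466.15432889 203.42095539]
 [  0.           0.           1.        ]] [-0.12262789  0.          0.          0.          0.        ] [[-0.88569273  0.32535783 -0.33119581  0.25669736]
 [-0.46377014 -0.58685897  0.66371215  0.63417602]
 [ 0.02157872  0.74144375  0.67066797  0.64639665]
 [ 0.          0.          0.          1.        ]]
side [[444.23601029   0.         273.92547973]
 [  0.         444.23601029 209.12103082]
 [  0.           0.           1.        ]] [-0.1482677  0.         0.         0.         0.       ] [[ 9.98650948e-01  3.11180058e-02 -4.15686722e-02  5.08507101e-01]
 [-5.19177557e-02  5.84320271e-01 -8.09860709e-01 -6.23982623e-01]
 [-9.11832439e-04  8.10926317e-01  5.85147569e-01  5.62106924e-01]
 [ 0.00000000e+00  0.00000000e+00  0.00000000e+00  1.00000000e+00]]
```

View pics/scene.png

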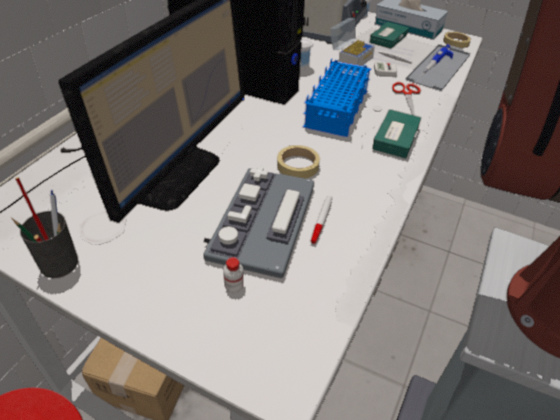

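View pics/side.png

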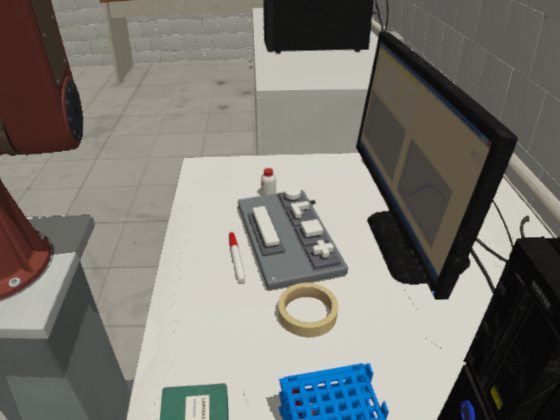

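The side view shows the bar key at about (265,226). The row behind it runs disc (293,195), L (300,208), square (312,228), cross (321,248), with the cross nearest the tape roll (308,308). I'll locate the caps by white masks in both views.

```bash
cat > h.py <<'E'
import cv2, numpy as np
def cast(d,px,z):
    p=cv2.undistortPoints(np.array(px,float).reshape(-1,1,2),d['mtx'],d['D']).reshape(-1,2)
    E=d['extrinsics']; r=np.c_[p[:,0],-p[:,1],-np.ones(len(p))]@E[:3,:3].T
    return E[:3,3]+r*((z-E[2,3])/r[:,2])[:,None]
E
python3 - <<'E'
from h import *
for n,(x0,x1,y0,y1) in dict(scene=(205,318,160,275),side=(236,348,184,288)).items():
    d=np.load(n+'.npz'); im=d['color']; g=im.min(2)
    print(n)
    c0=im[y0:y1,x0:x1]; cv2.imwrite(f'pics/{n}_c.png',cv2.resize(c0[:,:,::-1],None,fx=5,fy=5,interpolation=cv2.INTER_CUBIC))
    for th in (170,200,):
        m=np.zeros_like(g); m[y0:y1,x0:x1]=(g[y0:y1,x0:x1]>th)*255
        k,l,st,c=cv2.connectedComponentsWithStats(m)
        for i in range(1,k):
            if 40<st[i,4]<1500: print(th,st[i],c[i].round(1),cast(d,c[i],.048)[0].round(4))
E
```

```text
scene
170 [286 160  27   8 169] [298.8 163.1] [ 0.5657 -0.0964  0.048 ]
170 [ 287  176   31   99 1331] [306.7 242.7] [0.4546 0.1054 0.048 ]
170 [240 184  19  13 178] [249. 190.] [0.614  0.0312 0.048 ]
170 [273 190  26  40 500] [285.5 209.6] [0.5256 0.047  0.048 ]
170 [228 206  22  13 122] [240.5 212.8] [0.5952 0.0957 0.048 ]
170 [219 227  18  13 185] [227.6 233.2] [0.5884 0.1526 0.048 ]
170 [205 264  18  11 140] [212.5 270.5] [0.5648 0.2377 0.048 ]
200 [287 160  24   7 130] [298.5 162.7] [ 0.5669 -0.0973  0.048 ]
200 [ 288  177   30   98 1182] [306.7 244.8] [0.4525 0.11   0.048 ]
200 [241 185  17  11 123] [248.9 189.9] [0.6144 0.0309 0.048 ]
200 [274 191  23  38 372] [285.3 209.6] [0.5259 0.0472 0.048 ]
200 [230 207  19  11  64] [241.2 213.1] [0.5937 0.0959 0.048 ]
200 [220 228  16  11 140] [227.6 233.2] [0.5883 0.1526 0.048 ]
200 [205 266  17   9 121] [212.2 270.9] [0.5648 0.2386 0.048 ]
side
170 [236 184  25  23 329] [246.2 190.7] [0.4903 0.1566 0.048 ]
170 [292 202  17  12  94] [298.6 206.4] [0.5947 0.0942 0.048 ]
170 [253 207  26  36 441] [265.6 224.7] [0.5268 0.0383 0.048 ]
170 [ 236  209   28   79 1023] [245.1 260.2] [ 0.488  -0.0588  0.048 ]
170 [302 220  20  13 187] [311.7 225.9] [0.6132 0.0298 0.048 ]
170 [314 241  19  13 129] [323.2 246.7] [ 0.6264 -0.0309  0.048 ]
170 [315 274  33  14 263] [334.8 282.5] [ 0.6329 -0.1202  0.048 ]
200 [236 254   7  23  51] [239.3 266.7] [ 0.4783 -0.0747  0.048 ]
```

View pics/side_c.png

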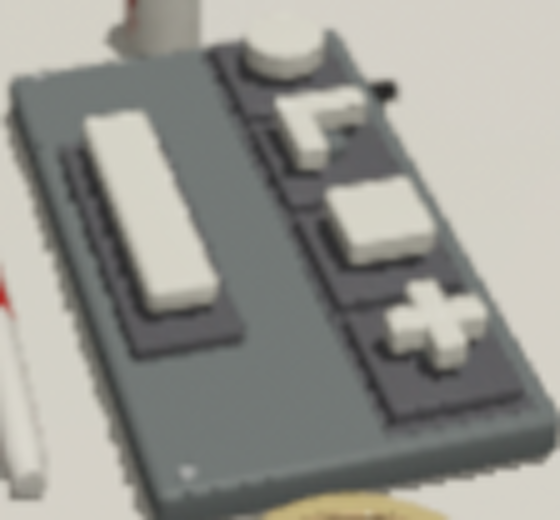

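View pics/scene_c.png

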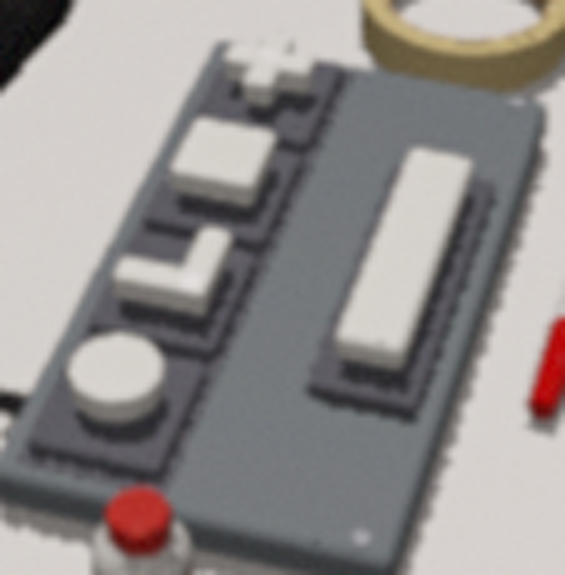

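The crops confirm it: the cross is the -y end module, next to the tape. Estimates are bar ≈ (0.526, 0.043), cross ≈ (0.627, -0.030) and console yaw ≈ 0.21 rad. The tool yaw of 0.245 already nearly matches, so I'll close the jaws and move over at height.

```bash
python3 -m pendant '[{"jaw":0,"tx":1,"ty":1.7},{"tx":1.9,"ty":3.2,"jaw":0},{"tx":1.9,"ty":3.2,"jaw":0},{"tx":1.9,"ty":3.2,"jaw":0},{"tx":1.9,"ty":3.2,"jaw":0},{"tx":1.9,"ty":3.2,"jaw":0},{"tx":1.9,"ty":3.2,"jaw":0},{"tx":1.9,"ty":3.2,"jaw":0},{"tx":1.9,"ty":3.2,"jaw":0},{"tx":1.9,"ty":3.2,"jaw":0},{"tx":1,"ty":1.7,"jaw":0},{"jaw":0}]' 20
```

```text
schema error: expected keys wx, wy, wz, tx, ty, tz, jaw
```

```bash
python3 -m pendant '[{"wx":0,"wy":0,"wz":0,"tx":1,"ty":1.7,"tz":0,"jaw":0},{"wx":0,"wy":0,"wz":0,"tx":1.9,"ty":3.2,"tz":0,"jaw":0},{"wx":0,"wy":0,"wz":0,"tx":1.9,"ty":3.2,"tz":0,"jaw":0},{"wx":0,"wy":0,"wz":0,"tx":1.9,"ty":3.2,"tz":0,"jaw":0},{"wx":0,"wy":0,"wz":0,"tx":1.9,"ty":3.2,"tz":0,"jaw":0},{"wx":0,"wy":0,"wz":0,"tx":1.9,"ty":3.2,"tz":0,"jaw":0},{"wx":0,"wy":0,"wz":0,"tx":1.9,"ty":3.2,"tz":0,"jaw":0},{"wx":0,"wy":0,"wz":0,"tx":1.9,"ty":3.2,"tz":0,"jaw":0},{"wx":0,"wy":0,"wz":0,"tx":1.9,"ty":3.2,"tz":0,"jaw":0},{"wx":0,"wy":0,"wz":0,"tx":1.9,"ty":3.2,"tz":0,"jaw":0},{"wx":0,"wy":0,"wz":0,"tx":1,"ty":1.7,"tz":0,"jaw":0},{"wx":0,"wy":0,"wz":0,"tx":0,"ty":0,"tz":0,"jaw":0}]' 20
```

```text
time_s: 1.1
tool_pos: [0.3442, -0.2807, 0.2557]
orientation: [[0.969, 0.248, 0.0], [0.248, -0.969, 0.002], [0.001, -0.002, -1.0]]
ft_force: [0.1, 0.2, -0.9]
gripper_width: 0.003
grip_force: 0.0
```

```bash
python3 -m pendant '[{"wx":0,"wy":0,"wz":-0.02,"tx":1,"ty":1.7,"tz":0,"jaw":0},{"wx":0,"wy":0,"wz":-0.02,"tx":1.8,"ty":3.2,"tz":0,"jaw":0},{"wx":0,"wy":0,"wz":0,"tx":1.8,"ty":3.2,"tz":0,"jaw":0},{"wx":0,"wy":0,"wz":0,"tx":1.8,"ty":3.2,"tz":0,"jaw":0},{"wx":0,"wy":0,"wz":0,"tx":1.8,"ty":3.2,"tz":0,"jaw":0},{"wx":0,"wy":0,"wz":0,"tx":1.8,"ty":3.2,"tz":0,"jaw":0},{"wx":0,"wy":0,"wz":0,"tx":1.8,"ty":3.2,"tz":0,"jaw":0},{"wx":0,"wy":0,"wz":0,"tx":1.8,"ty":3.2,"tz":0,"jaw":0},{"wx":0,"wy":0,"wz":0,"tx":1.8,"ty":3.2,"tz":0,"jaw":0},{"wx":0,"wy":0,"wz":0,"tx":1.8,"ty":3.2,"tz":0,"jaw":0},{"wx":0,"wy":0,"wz":0,"tx":1,"ty":1.9,"tz":0,"jaw":0},{"wx":0,"wy":0,"wz":0,"tx":0,"ty":0,"tz":0,"jaw":0}]' && python3 - <<'E'
from plant import monitor, cams
from h import *
s=monitor.state(); w=cams.read_camera("wrist")
T=np.eye(4);T[:3,:3]=s['orientation'];T[:3,3]=s['tool_pos']
d=dict(color=w['color'],mtx=np.array(w['mtx']),D=np.array(w['D']),extrinsics=T@np.array(w['tool_from_camera']))
np.savez('wrist.npz',**d); cv2.imwrite('pics/wrist.png',w['color'][:,:,::-1]); g=w['color'].min(2)
for th in (170,200):
    k,l,st,c=cv2.connectedComponentsWithStats((g>th).astype('uint8'))
    for i in range(1,k):
        if 100<st[i,4]<20000: print(th,st[i],cast(d,c[i],.048)[0].round(4))
E
```

```text
time_s: 2.1
tool_pos: [0.5267, 0.0423, 0.256]
orientation: [[0.978, 0.208, 0.001], [0.208, -0.978, 0.001], [0.001, -0.001, -1.0]]
ft_force: [-0.3, 0.2, 0.3]
gripper_width: 0.0
grip_force: 0.0
170 [234  97  34  35 320] [0.5944 0.0949 0.048 ]
170 [355  97  33  34 408] [ 0.628  -0.0299  0.048 ]
170 [296  98  31  32 862] [0.6146 0.0308 0.048 ]
170 [277 183  54  13 281] [0.5366 0.0204 0.048 ]
```

View pics/wrist.png

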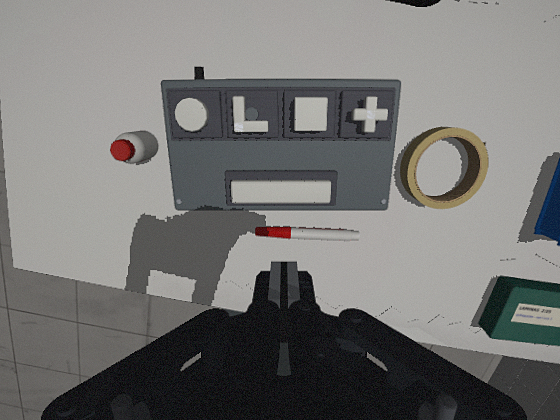

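The wrist view shows the bar at about (281,191) and the cross at (371,114), which casts to (0.628, -0.030). The console is aligned with the tool, so I'll descend over the bar.

```bash
python3 -c "
from h import *
d=np.load('wrist.npz'); print(cast(d,[[280.5,191],[371,114]],.048))" && python3 -m pendant '[{"wx":0,"wy":0,"wz":0,"tx":0,"ty":0,"tz":-2,"jaw":0},{"wx":0,"wy":0,"wz":0,"tx":0,"ty":0,"tz":-3.5,"jaw":0},{"wx":0,"wy":0,"wz":0,"tx":0,"ty":0,"tz":-3.5,"jaw":0},{"wx":0,"wy":0,"wz":0,"tx":0,"ty":0,"tz":-3,"jaw":0},{"wx":0,"wy":0,"wz":0,"tx":0,"ty":0,"tz":-2,"jaw":0},{"wx":0,"wy":0,"wz":0,"tx":0,"ty":0,"tz":-1,"jaw":0},{"wx":0,"wy":0,"wz":0,"tx":0,"ty":0,"tz":0,"jaw":0},{"wx":0,"wy":0,"wz":0,"tx":0,"ty":0,"tz":0,"jaw":0}]'
```

```text
[[ 0.52739929  0.04439458  0.048     ]
 [ 0.6266058  -0.03001203  0.048     ]]
time_s: 2.82
tool_pos: [0.5251, 0.0387, 0.1065]
orientation: [[0.979, 0.203, -0.0], [0.203, -0.979, -0.0], [-0.0, 0.0, -1.0]]
ft_force: [-0.7, -0.7, 0.8]
gripper_width: -0.0
grip_force: 0.0
```

```bash
python3 -m pendant '[{"wx":0,"wy":0,"wz":0,"tx":0.2,"ty":0.4,"tz":-0.6,"jaw":0},{"wx":0,"wy":0,"wz":0,"tx":0,"ty":0,"tz":-0.6,"jaw":0},{"wx":0,"wy":0,"wz":0,"tx":0,"ty":0,"tz":-0.6,"jaw":0},{"wx":0,"wy":0,"wz":0,"tx":0,"ty":0,"tz":-0.3,"jaw":0},{"wx":0,"wy":0,"wz":0,"tx":0,"ty":0,"tz":0,"jaw":0},{"wx":0,"wy":0,"wz":0,"tx":0,"ty":0,"tz":0,"jaw":0}]'; python3 -m pendant '[{"wx":0,"wy":0,"wz":0,"tx":0,"ty":0,"tz":-0.3,"jaw":0},{"wx":0,"wy":0,"wz":0,"tx":0,"ty":0,"tz":-0.3,"jaw":0},{"wx":0,"wy":0,"wz":0,"tx":0,"ty":0,"tz":-0.2,"jaw":0},{"wx":0,"wy":0,"wz":0,"tx":0,"ty":0,"tz":-0.1,"jaw":0},{"wx":0,"wy":0,"wz":0,"tx":0,"ty":0,"tz":0,"jaw":0},{"wx":0,"wy":0,"wz":0,"tx":0,"ty":0,"tz":0,"jaw":0}]'
```

```text
time_s: 3.32
tool_pos: [0.5269, 0.0439, 0.0851]
orientation: [[0.979, 0.205, -0.001], [0.205, -0.979, -0.0], [-0.001, -0.0, -1.0]]
ft_force: [-0.3, -0.2, 0.5]
gripper_width: -0.0
grip_force: 0.0
time_s: 3.82
tool_pos: [0.527, 0.0438, 0.0762]
orientation: [[0.979, 0.204, -0.0], [0.204, -0.979, 0.0], [-0.0, -0.0, -1.0]]
ft_force: [0.1, -0.5, 0.1]
gripper_width: -0.001
grip_force: 0.0
```

```bash
python3 -m pendant '[{"wx":0,"wy":0,"wz":0,"tx":0,"ty":0,"tz":-0.2,"jaw":0},{"wx":0,"wy":0,"wz":0,"tx":0,"ty":0,"tz":-0.2,"jaw":0},{"wx":0,"wy":0,"wz":0,"tx":0,"ty":0,"tz":-0.2,"jaw":0},{"wx":0,"wy":0,"wz":0,"tx":0,"ty":0,"tz":0,"jaw":0},{"wx":0,"wy":0,"wz":0,"tx":0,"ty":0,"tz":0,"jaw":0}]'; python3 -m pendant '[{"wx":0,"wy":0,"wz":0,"tx":0,"ty":0,"tz":-0.1,"jaw":0},{"wx":0,"wy":0,"wz":0,"tx":0,"ty":0,"tz":-0.1,"jaw":0},{"wx":0,"wy":0,"wz":0,"tx":0,"ty":0,"tz":0,"jaw":0},{"wx":0,"wy":0,"wz":0,"tx":0,"ty":0,"tz":0,"jaw":0}]'
```

```text
time_s: 4.23
tool_pos: [0.5275, 0.0438, 0.0705]
orientation: [[0.979, 0.204, 0.001], [0.204, -0.979, -0.0], [0.001, 0.0, -1.0]]
ft_force: [-0.1, -0.0, 2.3]
gripper_width: -0.001
grip_force: 1.1
time_s: 4.57
tool_pos: [0.5274, 0.0437, 0.0685]
orientation: [[0.979, 0.204, 0.001], [0.204, -0.979, -0.0], [0.001, 0.0, -1.0]]
ft_force: [0.6, 0.9, 2.2]
gripper_width: 0.001
grip_force: 1.5
```

Contact came as predicted, at about 0.073. I'll continue in 1 mm steps until the force shows the stop.

```bash
python3 -m pendant '[{"wx":0,"wy":0,"wz":0,"tx":0,"ty":0,"tz":-0.1,"jaw":0},{"wx":0,"wy":0,"wz":0,"tx":0,"ty":0,"tz":0,"jaw":0},{"wx":0,"wy":0,"wz":0,"tx":0,"ty":0,"tz":0,"jaw":0}]'; python3 -m pendant '[{"wx":0,"wy":0,"wz":0,"tx":0,"ty":0,"tz":-0.05,"jaw":0},{"wx":0,"wy":0,"wz":0,"tx":0,"ty":0,"tz":0,"jaw":0},{"wx":0,"wy":0,"wz":0,"tx":0,"ty":0,"tz":0,"jaw":0}]'
```

```text
time_s: 4.82
tool_pos: [0.5274, 0.0437, 0.0675]
orientation: [[0.979, 0.204, 0.001], [0.204, -0.979, -0.0], [0.001, 0.0, -1.0]]
ft_force: [0.7, 0.7, 3.0]
gripper_width: -0.0
grip_force: 1.8
time_s: 5.07
tool_pos: [0.5274, 0.0438, 0.067]
orientation: [[0.979, 0.204, 0.001], [0.204, -0.979, -0.0], [0.001, 0.0, -1.0]]
ft_force: [0.2, -0.1, 4.6]
gripper_width: 0.001
grip_force: 2.1
```

```bash
python3 -m pendant '[{"wx":0,"wy":0,"wz":0,"tx":0,"ty":0,"tz":-0.05,"jaw":0},{"wx":0,"wy":0,"wz":0,"tx":0,"ty":0,"tz":0,"jaw":0},{"wx":0,"wy":0,"wz":0,"tx":0,"ty":0,"tz":0,"jaw":0},{"wx":0,"wy":0,"wz":0,"tx":0,"ty":0,"tz":0,"jaw":0}]'
```

```text
time_s: 5.4
tool_pos: [0.5274, 0.0437, 0.0669]
orientation: [[0.979, 0.204, 0.0], [0.204, -0.979, -0.0], [0.0, 0.0, -1.0]]
ft_force: [-0.2, -0.3, 7.3]
gripper_width: 0.0
grip_force: 3.5
```

The tool advanced only 0.1 mm while the force rose to 7 N, so the bar is at its stop. I'll lift and move to the cross.

```bash
python3 -m pendant '[{"wx":0,"wy":0,"wz":0,"tx":0,"ty":0,"tz":0.5,"jaw":0},{"wx":0,"wy":0,"wz":0,"tx":0,"ty":0,"tz":1.5,"jaw":0},{"wx":0,"wy":0,"wz":0,"tx":0,"ty":0,"tz":2,"jaw":0},{"wx":0,"wy":0,"wz":0,"tx":0,"ty":0,"tz":1,"jaw":0},{"wx":0,"wy":0,"wz":0,"tx":1.5,"ty":-1.1,"tz":0,"jaw":0},{"wx":0,"wy":0,"wz":0,"tx":2.5,"ty":-1.9,"tz":0,"jaw":0},{"wx":0,"wy":0,"wz":0,"tx":2.5,"ty":-1.9,"tz":0,"jaw":0},{"wx":0,"wy":0,"wz":0,"tx":2.4,"ty":-1.7,"tz":0,"jaw":0},{"wx":0,"wy":0,"wz":0,"tx":1,"ty":-0.8,"tz":0,"jaw":0},{"wx":0,"wy":0,"wz":0,"tx":0,"ty":0,"tz":0,"jaw":0},{"wx":0,"wy":0,"wz":0,"tx":0,"ty":0,"tz":0,"jaw":0}]'
python3 - <<'E'
from plant import cams
import cv2
d=cams.read_camera("side"); cv2.imwrite('pics/s2.png',cv2.resize(d['color'][150:300,220:390,::-1],None,fx=4,fy=4))
E
```

```text
time_s: 6.32
tool_pos: [0.6254, -0.0304, 0.1153]
orientation: [[0.979, 0.203, -0.002], [0.203, -0.979, 0.001], [-0.002, -0.001, -1.0]]
ft_force: [-0.5, 0.8, -0.8]
gripper_width: -0.002
grip_force: 0.0
```

View pics/s2.png

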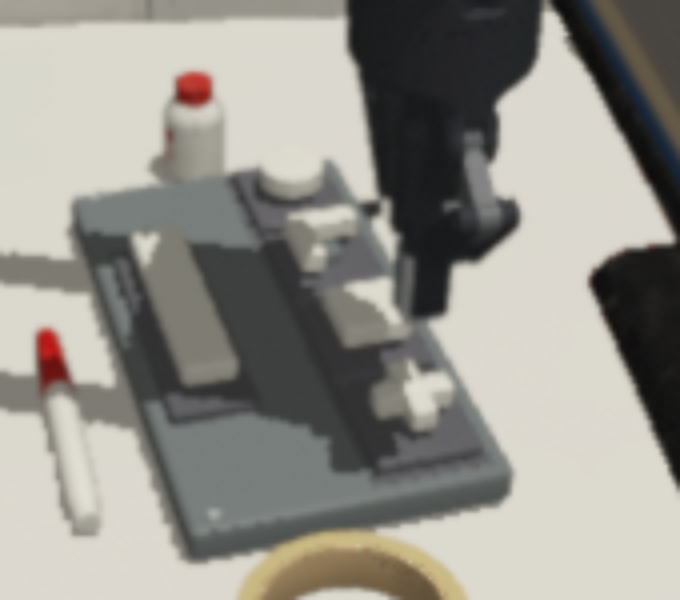

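The fingertips are at crop (425,310), standing over the cross at (412,395) at tip height 0.09. Next I'll descend.

```bash
python3 -c "
from h import *
d=np.load('side.npz'); print(cast(d,[[220+427/4,150+312/4]],.09))"; python3 -m pendant '[{"wx":0,"wy":0,"wz":0,"tx":0.1,"ty":0,"tz":-0.8,"jaw":0},{"wx":0,"wy":0,"wz":0,"tx":0,"ty":0,"tz":-1,"jaw":0},{"wx":0,"wy":0,"wz":0,"tx":0,"ty":0,"tz":-1,"jaw":0},{"wx":0,"wy":0,"wz":0,"tx":0,"ty":0,"tz":-0.7,"jaw":0},{"wx":0,"wy":0,"wz":0,"tx":0,"ty":0,"tz":-0.3,"jaw":0},{"wx":0,"wy":0,"wz":0,"tx":0,"ty":0,"tz":0,"jaw":0},{"wx":0,"wy":0,"wz":0,"tx":0,"ty":0,"tz":0,"jaw":0}]'
```

```text
[[ 0.62982912 -0.03077918  0.09      ]]
time_s: 6.95
tool_pos: [0.6268, -0.0301, 0.0778]
orientation: [[0.979, 0.204, -0.001], [0.204, -0.979, 0.0], [-0.001, -0.0, -1.0]]
ft_force: [-0.1, -0.2, 0.5]
gripper_width: 0.0
grip_force: 0.0
```

```bash
python3 -m pendant '[{"wx":0,"wy":0,"wz":0,"tx":0,"ty":0,"tz":-0.3,"jaw":0},{"wx":0,"wy":0,"wz":0,"tx":0,"ty":0,"tz":-0.2,"jaw":0},{"wx":0,"wy":0,"wz":0,"tx":0,"ty":0,"tz":-0.2,"jaw":0},{"wx":0,"wy":0,"wz":0,"tx":0,"ty":0,"tz":0,"jaw":0},{"wx":0,"wy":0,"wz":0,"tx":0,"ty":0,"tz":0,"jaw":0}]'; python3 -m pendant '[{"wx":0,"wy":0,"wz":0,"tx":0,"ty":0,"tz":-0.1,"jaw":0},{"wx":0,"wy":0,"wz":0,"tx":0,"ty":0,"tz":-0.1,"jaw":0},{"wx":0,"wy":0,"wz":0,"tx":0,"ty":0,"tz":-0.1,"jaw":0},{"wx":0,"wy":0,"wz":0,"tx":0,"ty":0,"tz":0,"jaw":0},{"wx":0,"wy":0,"wz":0,"tx":0,"ty":0,"tz":0,"jaw":0}]'; python3 -m pendant '[{"wx":0,"wy":0,"wz":0,"tx":0,"ty":0,"tz":-0.05,"jaw":0},{"wx":0,"wy":0,"wz":0,"tx":0,"ty":0,"tz":-0.05,"jaw":0},{"wx":0,"wy":0,"wz":0,"tx":0,"ty":0,"tz":0,"jaw":0},{"wx":0,"wy":0,"wz":0,"tx":0,"ty":0,"tz":0,"jaw":0}]'
```

```text
time_s: 7.37
tool_pos: [0.6276, -0.0303, 0.0718]
orientation: [[0.979, 0.204, 0.001], [0.204, -0.979, -0.0], [0.001, 0.0, -1.0]]
ft_force: [0.6, -0.6, 2.1]
gripper_width: -0.0
grip_force: 0.8
time_s: 7.78
tool_pos: [0.6276, -0.0303, 0.0687]
orientation: [[0.979, 0.204, 0.001], [0.204, -0.979, -0.0], [0.001, 0.0, -1.0]]
ft_force: [0.9, -0.0, 2.9]
gripper_width: -0.001
grip_force: 1.5
time_s: 8.12
tool_pos: [0.6276, -0.0303, 0.0676]
orientation: [[0.979, 0.204, 0.001], [0.204, -0.979, -0.0], [0.001, 0.0, -1.0]]
ft_force: [1.8, -1.6, 4.2]
gripper_width: -0.001
grip_force: 1.8
```

```bash
python3 -m pendant '[{"wx":0,"wy":0,"wz":0,"tx":0,"ty":0,"tz":-0.05,"jaw":0},{"wx":0,"wy":0,"wz":0,"tx":0,"ty":0,"tz":-0.05,"jaw":0},{"wx":0,"wy":0,"wz":0,"tx":0,"ty":0,"tz":0,"jaw":0},{"wx":0,"wy":0,"wz":0,"tx":0,"ty":0,"tz":0,"jaw":0},{"wx":0,"wy":0,"wz":0,"tx":0,"ty":0,"tz":0,"jaw":0}]'
```

```text
time_s: 8.53
tool_pos: [0.6276, -0.0303, 0.067]
orientation: [[0.979, 0.204, 0.001], [0.204, -0.979, -0.0], [0.001, 0.0, -1.0]]
ft_force: [0.6, -0.7, 5.8]
gripper_width: -0.001
grip_force: 3.0
```

The cross is at its stop too, at the same depth as the bar with rising force. I'll withdraw.

```bash
python3 -m pendant '[{"wx":0,"wy":0,"wz":0,"tx":0,"ty":0,"tz":0.5,"jaw":0},{"wx":0,"wy":0,"wz":0,"tx":0,"ty":0,"tz":1.5,"jaw":0},{"wx":0,"wy":0,"wz":0,"tx":0,"ty":0,"tz":3,"jaw":0},{"wx":0,"wy":0,"wz":0,"tx":0,"ty":0,"tz":3,"jaw":0},{"wx":0,"wy":0,"wz":0,"tx":0,"ty":0,"tz":3,"jaw":0},{"wx":0,"wy":0,"wz":0,"tx":-1.5,"ty":0,"tz":2,"jaw":0},{"wx":0,"wy":0,"wz":0,"tx":-3,"ty":0,"tz":1,"jaw":0},{"wx":0,"wy":0,"wz":0,"tx":-3,"ty":0,"tz":0,"jaw":0},{"wx":0,"wy":0,"wz":0,"tx":-2,"ty":0,"tz":0,"jaw":0},{"wx":0,"wy":0,"wz":0,"tx":0,"ty":0,"tz":0,"jaw":0},{"wx":0,"wy":0,"wz":0,"tx":0,"ty":0,"tz":0,"jaw":0},{"wx":0,"wy":0,"wz":0,"tx":0,"ty":0,"tz":0,"jaw":0}]'
python3 - <<'E'
from plant import cams
import cv2
d=cams.read_camera("side"); cv2.imwrite('pics/s3.png',cv2.resize(d['color'][150:340,210:390,::-1],None,fx=3,fy=3))
E
```

```text
time_s: 9.53
tool_pos: [0.532, -0.0301, 0.2058]
orientation: [[0.979, 0.204, -0.001], [0.204, -0.979, 0.0], [-0.001, -0.0, -1.0]]
ft_force: [-0.1, -0.1, 0.3]
gripper_width: 0.001
grip_force: 0.0
```

View pics/s3.png

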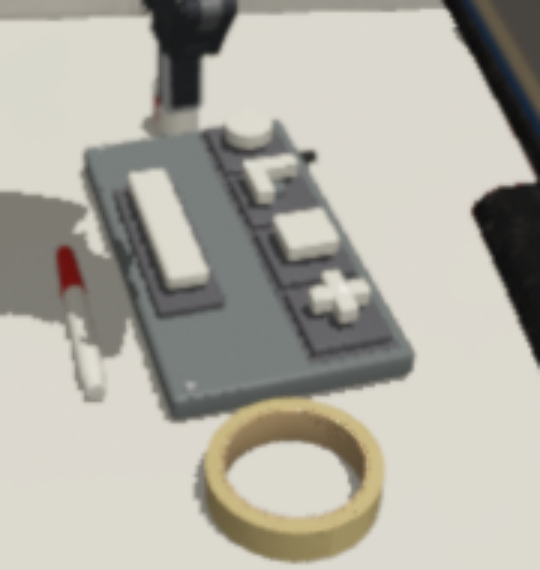

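All caps are up: bar at (170,228), cross at (340,293). The marker and tape are where they were, and the gripper is clear of everything, well above the console. It hides most of the bottle in this view.

```bash
python3 -c "
from plant import env
print(env.hand_in())"
```

```text
the job is handed in; nothing more can be done
None
```

I pressed the bar key and then the cross key down to their stops (peak force about 7 N), withdrew clear, and handed the job in at about 9.6 s; the last picture shows all five keys up, but the hand-in returned no verdict.

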